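Scrape the dried sample chips off the plate of a drying balance

ROBOT

A 7-joint arm with a two-finger parallel gripper is mounted at the origin on the work surface. World frame = base frame: x ahead of the robot, y to its left, z up, the work surface at z = 0. Lengths are in m, angles in rad, forces in N, time in s.
With the tool pointing down it reaches from about 0.4 to 0.85 m from the base axis. Payload 6.9 kg.
Tool frame: the origin (TCP) lies midway between the tips of the shut fingers; the grasp point (between the pads) lies behind it (ctrl.pinch_z is the z of the grasp point in the tool frame, in m); z points along the fingers, y is the line along which they close (so a half turn about z gives the same grasp; the last joint's range is limited). The gripper opens to 85 mm and grips with 20 to 120 N. Pads are 22 mm wide; open, the fingers measure 114 mm over their backs; the gripper's body (76 mm by 85 mm) begins 54 mm behind the grasp point. The pads swing forward as they close: fully open they stand 13 mm farther back than shut.
Start: joints at [1.274, 0.507, -0.238, 1.5, 0.126, 1.149, -0.155], TCP at [0.244, -0.575, 0.197] pointing down, gripper open.
Joint ranges: [-3.08, 3.08], [-0.24, 2.05], [-1.43, 1.35], [0, 2.5], [-1.52, 4.66], [0.17, 1.96], [-2.89, 2.89]. Speed limits (rad/s): [2.39, 2.39, 3.14, 3.14, 3.14, 3.14, 3.14].

INTERFACE

Orientations are given as a unit quaternion [w, x, y, z].
In Python, from station import ctrl, get_state, vision, ticket, models gives the robot as it stands. Calls block until the motion is done:
- ctrl.movep(position, orientation): joint-space move of the TCP to a pose.
- ctrl.movel(position, frame=None, max_speed=0.15): straight line of the TCP; frame=None keeps the orientation; max_speed is the mean speed in m/s.
- ctrl.set_joints(angles): joint-space move.
- ctrl.ungrasp() and ctrl.close_gripper(force=None): open the fingers fully, or close them until they stop; force is the grip in N (None keeps the last).
- ctrl.pause(seconds).
- ctrl.ik(position, orientation): joint angles nearest the present ones, or None.
- get_state(): the state.
- vision.grab_frame(name): name is "scene" or "top"; returns (picture, depth): 384x512x3 uint8, blue, green, red; 384x512 float32, m along the optical axis (not along the pixel's ray), 0 where there is no reading.
- vision.camera_info(name): a dict with "mtx" (3x3 intrinsics, pixels), "R" (3x3) and "t" (3): a world point X has camera coordinates R X + t. Camera axes: x right, y down, z forward; pixel columns grow to the right and rows downward; lengths in m; the calibration is good to about 2 mm. A picture is of the moment at which its call begins. camera_info takes no time and is no camera call.
A pose or a line that the arm cannot do raises ctrl.Unreachable and nothing moves.
- ticket.close_job(): hands the job in; it is judged then, once.
Trained networks look in the newest picture that a camera, given by its name, has taken for a name from the list of things; names that differ only in an ending like _2 or _b are one class to them, and where a whole thing is asked for, a point or a joint stands for the part that bears it (a point fixed in the world has none). Each returns a list of dicts, best first, with "p" (0 to 1); they miss things now and then, are a little off and sometimes report something else, mostly with a low value. They report only what shows in the picture. A call takes as long as a camera call.
- models.recognise(camera, target): "point" ([column, row] in pixels, amid what is visible of it).
- models.masks_of(camera, target): "mask" (384x512 bool, what is visible of it) and "point" ([column, row] in pixels, amid what is visible of it).
The state is a dict: "time": time; "qpos": joint angles; "qd": joint speeds; "tau": joint torques, N m; "tcp_pos": TCP position; "eef_rot": TCP orientation; "contact_force": force on the tool from outside, world axes, zero at the start; "wrist_torque": the same for the moment, N m; "width": finger opening in m; "gripper_force": force on a finger pad.
Only numpy, scipy, OpenCV 4.12 (cv2) and the standard library are available. Lean on these libraries where they do the work, as an engineer would, in place of code of your own. Each camera call takes 0.05 s, during which the arm holds its last target. There are 200 camera calls.

TASK

Take the scraper block from its rest and use it to wipe all three loose chips of dried sample off the steel plate of the drying balance, over its open front edge, into the catch tray below. Then stand the scraper upright back in its rest. Push the chips only with the scraper, never with the robot, keep clear of the fragile heater frame and its tubes that hang over the plate, and do not disturb the beaker, the bottle or the jar.

Things in the scene. Friction and masses are not known exactly. Their poses are not given: they have to be found in the camera images.
- machine: Drying balance, fixed, blue-grey, 320 mm wide. Origin at bench level, x from the open front edge (robot side) to the rear, z up. Steel plate on top: z 56 mm, flat from x -150 mm (open front edge, no rim) to +135 mm and y -140 to +140 mm; rim left, right and rear 12 mm high, 8 mm thick. White rear housing x 150 to 220 mm, 85 mm high.
- heater: Half-open heater frame fixed to the machine, fragile. Origin in the middle of its top tube, at machine (21, 0, 303) mm, axes as the machine. Two 12 mm side rails (y +-150 mm) rise from the rear housing (machine x 170, z 90 mm), 260 mm long, leaning 35 degrees from vertical towards the robot over the rear of the plate; three white 14 mm tubes cross in y, 80, 170 and 260 mm up the rails.
- tray: Aluminium catch tray on the bench against the front of the machine, fixed to it; origin at the centre of its underside (machine x -210, y 0, z 0), axes as the machine. Outside 135 (x) x 310 (y) x 45 mm high, walls and floor 4 mm; the plate's front edge overhangs its rear wall.
- post: Fixed steel sensor post standing on the plate, 14 mm diameter, 50 mm tall (with a thin 24 mm collar at its foot, look only); origin at the centre of its foot, on the plate. Its place on the plate varies.
- scraper: Loose hand scraper, 0.32 kg: aluminium block 36 (x) x 90 (y) x 22 mm high; black handle on top leaning 38 degrees from vertical over the block's -x side. Origin at the centre of the block's underside, z up. It wipes with its long -x face. Handle: bar 24 mm wide (y), 18 mm thick, axis from (-4, 0, 22) mm along (-0.616, 0, 0.788) for 120 mm.
- scraper_grip (a point): Point on the axis of the scraper's handle, 70 mm up along it from the block's top: (-47, 0, 77) mm in the scraper's frame, same axes as the scraper.
- rest: White shallow plastic tray fixed on the bench, the scraper's rest: outside 110 (x) x 150 (y) x 16 mm high, walls and floor 5 mm. Origin at the centre of its underside, z up. The scraper starts standing in it, its long side along the rest's y.
- chip1: Loose off-white chip, slab 60 x 30 x 14 mm, lying on the plate; origin at the centre of its underside, long axis x.
- chip2: Loose off-white chip, L-shaped, 60 x 33 x 14 mm, lying on the plate; origin near the centre of its underside, long axis x.
- chip3: Loose off-white chip, tapering, 60 x 32 x 14 mm, lying on the plate; origin near the centre of its underside, long axis x.
- beaker: Loose glass beaker, bystander, 84 mm diameter, 105 mm tall; origin at the centre of its underside.
- bottle: Loose amber bottle, bystander, 76 mm diameter, 165 mm tall; origin at the centre of its underside.
- jar: Loose white jar, bystander, 68 mm diameter, 85 mm tall; origin at the centre of its underside.

How it is judged:
By the outcome, as a careful person would: the job done as asked, in the order asked, and still so for the second after the job is handed in, with the robot touching nothing.
It also fails if it takes over 64 s, if anything falls off the work surface, if the arm or the gripper's body presses on something with over 40 N, if the wrist force passes 120 N, or if a joint passes its speed limit or range.

## Working session

There is one attempt and no reset: what is moved stays moved. The work goes in short steps, each a Python script; the robot and the scene stay as the last script left them, time stands still between calls to the robot, and variables do not carry over. Pictures are saved under pics/ and viewed, at most 10 in all, crops included, and the job is handed in when it is done.

```bash
ls; mkdir -p pics; cat > h.py <<'E'
import numpy as np, cv2
from station import ctrl, get_state, vision, ticket, models
def cloud(cam,depth):
    c=vision.camera_info(cam);K,R,t=[np.array(c[k]) for k in("mtx","R","t")]
    v,u=np.mgrid[:384,:512]
    P=np.stack([(u-K[0,2])/K[0,0]*depth,(v-K[1,2])/K[1,1]*depth,depth],-1)
    return (P-t)@R
E
python3 - <<'E'
from h import *
print(get_state()["time"],ctrl.pinch_z)
ims=[];D={}
for cam in("scene","top"):
    im,d=vision.grab_frame(cam);cv2.imwrite(f"pics/{cam}0.png",im);W=cloud(cam,d);np.savez(f"{cam}0.npz",d=d,im=im,W=W)
    c=vision.camera_info(cam);print(cam,"pos",(-np.array(c["R"]).T@np.array(c["t"])).round(3))
    for n in["machine","heater","tray","post","scraper","rest","chip1","chip2","chip3","beaker","bottle","jar"]:
        r=models.masks_of(cam,n)
        for q in r[:2]:
            m=q["mask"]&(d>0);p=W[m]
            if len(p): print(n,round(q["p"],2),np.round(q["point"]),m.sum(),"med",np.median(p,0).round(3),"lo",np.percentile(p,2,0).round(3),"hi",np.percentile(p,98,0).round(3))
        if r: D[cam+"_"+n]=r[0]["mask"]
np.savez("masks.npz",**D)
print(get_state()["time"])
E
```

```text
pics
0.0 -0.0187
scene pos [ 1.169 -0.751  0.954]
machine 0.73 [292. 248.] 20846 med [ 0.713 -0.06   0.057] lo [ 0.382 -0.193  0.002] hi [0.881 0.141 0.308]
heater 0.92 [304. 211.] 3664 med [ 0.737 -0.057  0.229] lo [ 0.662 -0.192  0.005] hi [0.834 0.245 0.312]
tray 0.59 [213. 215.] 3268 med [ 0.411 -0.035  0.007] lo [ 0.375 -0.167  0.   ] hi [0.506 0.145 0.055]
scraper 0.91 [299. 148.] 385 med [0.434 0.346 0.06 ] lo [0.382 0.305 0.012] hi [0.463 0.385 0.126]
rest 0.91 [312. 165.] 663 med [0.491 0.342 0.007] lo [0.414 0.279 0.   ] hi [0.523 0.428 0.019]
chip1 0.78 [306. 221.] 216 med [0.667 0.051 0.07 ] lo [0.644 0.031 0.059] hi [0.692 0.073 0.074]
chip1 0.76 [272. 257.] 148 med [ 0.674 -0.103  0.069] lo [ 0.659 -0.126  0.06 ] hi [ 0.701 -0.073  0.074]
chip2 0.78 [306. 221.] 216 med [0.667 0.051 0.07 ] lo [0.644 0.031 0.059] hi [0.692 0.073 0.074]
chip2 0.76 [272. 257.] 148 med [ 0.674 -0.103  0.069] lo [ 0.659 -0.126  0.06 ] hi [ 0.701 -0.073  0.074]
chip3 0.78 [306. 221.] 216 med [0.667 0.051 0.07 ] lo [0.644 0.031 0.059] hi [0.692 0.073 0.074]
chip3 0.76 [272. 257.] 148 med [ 0.67
[... 1354 characters left out ...]
7. 174.] 129 med [0.663 0.054 0.07 ] lo [0.637 0.034 0.062] hi [0.69  0.073 0.077]
chip3 0.71 [274. 197.] 115 med [ 0.577 -0.078  0.069] lo [ 0.546 -0.093  0.06 ] hi [ 0.602 -0.064  0.077]
chip3 0.67 [237. 174.] 129 med [0.663 0.054 0.07 ] lo [0.637 0.034 0.062] hi [0.69  0.073 0.077]
beaker 0.93 [362. 226.] 480 med [ 0.474 -0.373  0.03 ] lo [ 0.439 -0.398 -0.002] hi [ 0.508 -0.321  0.107]
bottle 0.88 [361. 172.] 471 med [ 0.657 -0.365  0.114] lo [ 0.63  -0.405  0.021] hi [ 0.695 -0.342  0.167]
jar 0.65 [153. 173.] 363 med [0.666 0.371 0.083] lo [0.638 0.346 0.01 ] hi [0.698 0.403 0.091]
jar 0.19 [262. 143.] 1696 med [ 0.732 -0.028  0.235] lo [ 0.667 -0.189  0.046] hi [0.828 0.135 0.314]
1.3
```

```bash
python3 - <<'E'
from h import *
t=np.load("top0.npz");s=np.load("scene0.npz")
a=cv2.resize(t["im"][90:290,110:390],(800,571));cv2.imwrite("pics/a.png",a)
b=cv2.resize(s["im"][90:340,100:420],(768,600));cv2.imwrite("pics/b.png",b)
# ortho height map of region x .36-.9,y -.22...46 at 1mm -> 
H=np.zeros((560,700),np.float32)
for W in(t["W"],s["W"]):
    W=W.reshape(-1,3);W=W[(W[:,0]>.36)&(W[:,0]<.9)&(W[:,1]>-.22)&(W[:,1]<.46)]
    r=((.91-W[:,0])*1000).astype(int);c=((.47-W[:,1])*1000).astype(int)
    for dr in range(3):
        for dc in range(3): np.maximum.at(H,(np.minimum(r+dr,559),np.minimum(c+dc,699)),W[:,2])
cv2.imwrite("pics/c.png",cv2.applyColorMap(np.clip(H/.14*255,0,255).astype(np.uint8),cv2.COLORMAP_JET))
E
```

```text
(no output)
```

View pics/a.png

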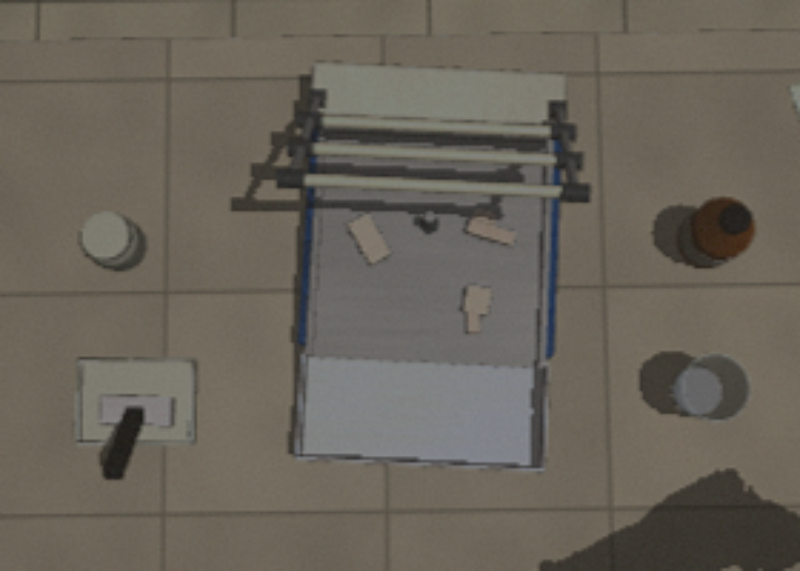

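View pics/b.png

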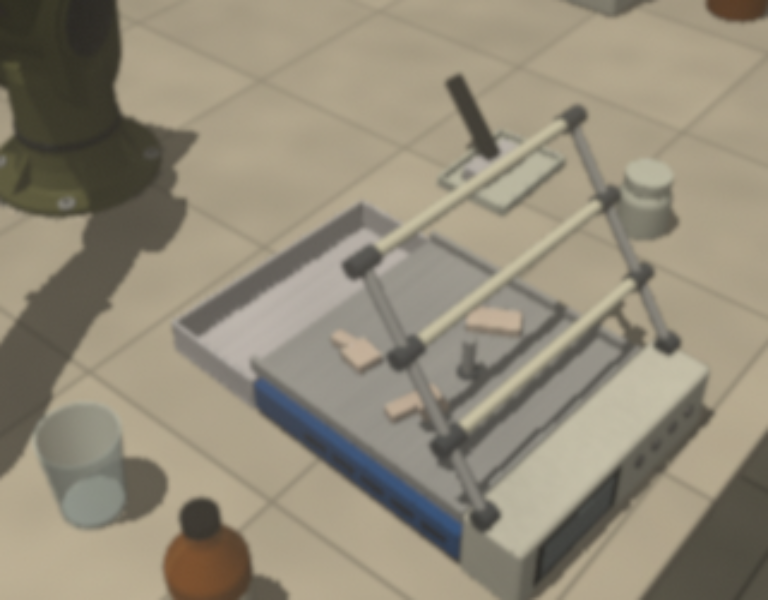

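View pics/c.png

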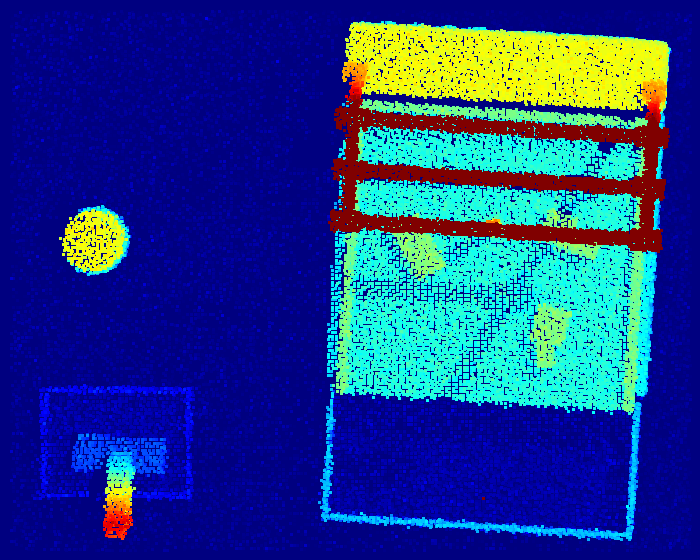

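```bash
cat >> h.py <<'E'
def load(k=("top0","scene0")): return np.concatenate([np.load(n+".npz")["W"].reshape(-1,3) for n in k])
E
python3 - <<'E'
from h import *
for k in("top0","scene0"):
    P=load((k,)); print(k)
    b=lambda lo,hi:P[((P>lo)&(P<hi)).all(1)]
    T=b([.6,-.16,.285],[.8,.11,.33]);f=np.polyfit(T[:,1],T[:,0],1);yaw=-np.arctan(f[0])
    print("tube",f,T[:,2].mean(),T[:,2].max(),"yaw",yaw)
    # front plate edge
    ys=np.arange(-.14,.12,.01);E=[]
    Q=b([.45,-.16,.05],[.6,.13,.062])
    for y in ys:
        q=Q[abs(Q[:,1]-y)<.005]
        if len(q)>3:E.append((y,q[:,0].min()))
    E=np.array(E);g=np.polyfit(E[:,0],E[:,1],1);print("front",g)
    # side rims
    for lo,hi in((.11,.15),(-.20,-.14)):
        q=b([.52,lo,.063],[.64,hi,.075]);h=np.polyfit(q[:,0],q[:,1],1);print("rim",h,len(q),np.polyval(h,.58))
    # rear housing bounds
    q=b([.75,-.25,.08],[.95,.2,.088]);
    if len(q)>5:r=cv2.minAreaRect((q[:,:2]*1000).astype(np.float32));print("house",r)
    q=b([.38,.28,.02],[.5,.42,.03]);r=cv2.minAreaRect((q[:,:2]*1000).astype(np.float32));print("block",len(q),r,q[:,:2].mean(0))
    q=b([.33,.28,.04],[.5,.42,.14]);print("handle",len(q),"dxyz/dz",np.polyfit(q[:,2],q[:,0],1),np.polyfit(q[:,2],q[:,1],1),"y~x",np.polyfit(q[:,0],q[:,1],1),q.max(0),q.min(0))
    q=b([.38,.25,.008],[.56,.46,.018]);r=cv2.minAreaRect((q[:,:2]*1000).astype(np.float32));print("rest",r)
    q=b([.62,-.07,.082],[.74,.03,.115]);print("post",len(q),q.mean(0) if len(q) else 0,np.median(q,0) if len(q) else 0, q.max(0))
    q=b([.6,-.13,.2+.0],[.9,.1,.26]);print("tube2",q.mean(0))
    for n,lo,hi in(("A",[.6,0,.0655],[.74,.1,.078]),("B",[.64,-.145,.0655],[.74,-.05,.078]),("C",[.53,-.12,.0655],[.63,-.04,.078])):
        q=b(lo,hi);print(n,len(q),cv2.minAreaRect((q[:,:2]*1000).astype(np.float32)),np.percentile(q,[1,99],axis=0)[:,:2].round(3).tolist())
o=np.array([.41,.35,.07])
for tilt in(30,38,45,55):
    for name,p,yaw in(("rest",(.41,.35,.09),-.05),("restup",(.41,.35,.2),-.05),("deepB",(.69,-.1,.14),-.055),("deepA",(.69,.06,.14),-.055),("edge",(.44,-.1,.14),-.055),("edgeA",(.44,.06,.14),-.055)):
        a=np.radians(tilt);from scipy.spatial.transform import Rotation as R
        z=np.array([np.sin(a),0,-np.cos(a)]);y=np.array([0,1,0.]);M=np.stack([np.cross(y,z),y,z],1)
        for flip in(0,np.pi):
            q=(R.from_euler("z",yaw)*R.from_matrix(M)*R.from_euler("z",flip)).as_quat()[[3,0,1,2]]
            j=ctrl.ik(list(p),q.tolist());print(tilt,name,flip>0,None if j is None else np.round(j,2))
E
```

```text
top0
tube [0.06355056 0.681076  ] 0.30842304607741433 0.3166106279803766 yaw -0.0634652123791491
front [0.06482685 0.51254051]
rim [-0.06670894  0.16520714] 76 0.12651595616896952
rim [-0.0476356  -0.13355685] 77 -0.16118550113196217
house ((843.7484130859375, -34.45524597167969), (319.03558349609375, 69.30809020996094), 86.70586395263672)
block 188 ((445.1376953125, 343.1007995605469), (122.23451232910156, 61.01559829711914), 89.175048828125) [0.45592763 0.34763509]
handle 188 dxyz/dz [-0.82358079  0.48681874] [0.05978054 0.34689787] y~x [-0.05065641  0.37317164] [0.4572125  0.36667874 0.13138893] [0.37474263 0.33993852 0.04119303]
rest ((481.907958984375, 351.2686462402344), (204.10438537597656, 164.23468017578125), 79.01904296875)
post 17 [ 0.68299648 -0.02153004  0.10228109] [ 0.68252604 -0.02016964  0.10401246] [ 0.68925531 -0.01656373  0.11193369]
tube2 [ 0.73178756 -0.01543009  0.23442045]
A 126 ((664.0712890625, 54.12913513183594), (60.0411262512207, 29.495834350585938), 29.36258316040039) [[0.635, 0.03], [0.694, 0.078]]
B 104 ((699.5736694335938, -101.49530029296875), (57.96
[... 3040 characters left out ...]
.24  2.5   0.39 -1.16]
45 deepA True [-0.07  0.46 -0.24  2.24  2.35  0.45  2.14]
45 edge False None
45 edge True None
45 edgeA False None
45 edgeA True None
55 rest False [-0.69  1.   -1.23  2.42  1.51  1.89 -1.45]
55 rest True [-0.69  1.   -1.23  2.42  1.51  1.89  1.69]
55 restup False [-0.61  0.66 -1.23  2.33  1.4   1.66 -1.15]
55 restup True [-0.61  0.66 -1.23  2.33  1.4   1.66  1.99]
55 deepB False [ 0.89  0.84 -1.23  2.38  2.43  0.98 -0.52]
55 deepB True [ 0.7   0.66 -0.83  2.39  2.7   0.81  2.25]
55 deepA False [-0.19  0.54 -0.12  2.39  2.69  0.79 -1.39]
55 deepA True [ 0.16  0.6  -0.63  2.39  2.44  0.94  2.09]
55 edge False None
55 edge True None
55 edgeA False None
55 edgeA True None
```

```bash
cat >> h.py <<'E'
from scipy.spatial.transform import Rotation as Rot
YAW=-.064; O=np.array([.6603,-.0231,0]); RM=Rot.from_euler("z",YAW)
def quat(yaw,tilt,flip=0):
    return (Rot.from_euler("z",yaw)*Rot.from_euler("y",np.pi-np.radians(tilt))*Rot.from_euler("z",np.pi+flip)).as_quat()[[3,0,1,2]].tolist()
HD=np.array([-.616,0,.788])
def tcp(xy,z,yaw,tilt,L=.073):
    """TCP for scraper origin at world xy,z with scraper yaw; grasp L up the handle"""
    g=np.array([-.004,0,.022])+HD*L
    a=np.radians(tilt); g=g+np.array([np.sin(a),0,-np.cos(a)])*(-ctrl.pinch_z)
    return (np.array([*xy,z])+Rot.from_euler("z",yaw).apply(g)).tolist()
def mxy(x,y): return (O+RM.apply([x,y,0]))[:2]
E
python3 - <<'E'
from h import *
q=Rot.from_quat(np.roll(quat(0,38),-1));print(q.as_matrix().round(2).tolist())
pts={"B":[(.068,-.085),(0,-.085),(-.11,-.085),(-.134,-.085)],"A":[(.06,.075),(0,.075),(-.11,.075),(-.134,.075)]}
for tilt in(20,25,30,34,38,45):
  for n,l in pts.items():
    for dy in(-.4,-.2,0,.2,.4):
        r=""
        for p in l:
            for z in (.057,.09):
              r+=("1" if any(ctrl.ik(tcp(mxy(*p),z,YAW+dy,tilt),quat(YAW+dy,tilt,f)) is not None for f in(0,np.pi)) else "0")
        print(tilt,n,dy,r)
print(get_state()["time"])
E
```

```text
[[0.79, 0.0, 0.62], [0.0, -1.0, 0.0], [0.62, 0.0, -0.79]]
20 B -0.4 11111111
20 B -0.2 11111111
20 B 0 11111111
20 B 0.2 11111111
20 B 0.4 11111111
20 A -0.4 11111111
20 A -0.2 11111111
20 A 0 11111111
20 A 0.2 11111111
20 A 0.4 11111111
25 B -0.4 11111111
25 B -0.2 11111111
25 B 0 11111111
25 B 0.2 11111111
25 B 0.4 11111111
25 A -0.4 11111111
25 A -0.2 11111111
25 A 0 11111111
25 A 0.2 11111111
25 A 0.4 11111111
30 B -0.4 11111111
30 B -0.2 11111111
30 B 0 11111111
30 B 0.2 11111111
30 B 0.4 11111111
30 A -0.4 11111111
30 A -0.2 11111111
30 A 0 11111111
30 A 0.2 11111111
30 A 0.4 11111111
34 B -0.4 11111101
34 B -0.2 11111101
34 B 0 11111101
34 B 0.2 11111111
34 B 0.4 11111111
34 A -0.4 11111111
34 A -0.2 11111111
34 A 0 11111101
34 A 0.2 11111101
34 A 0.4 11111101
38 B -0.4 11110100
38 B -0.2 11110000
38 B 0 11110000
38 B 0.2 11110101
38 B 0.4 11111111
38 A -0.4 11111111
38 A -0.2 11111101
38 A 0 11110100
38 A 0.2 11110100
38 A 0.4 11110100
45 B -0.4 11110000
45 B -0.2 11110000
45 B 0 11110000
45 B 0.2 11110000
45 B 0.4 11111101
45 A -0.4 11111111
45 A -0.2 11110000
45 A 0 11110000
45 A 0.2 11110000
45 A 0.4 11110000
1.3
```

```bash
python3 - <<'E'
from h import *
from scipy.optimize import least_squares
for k in("top0","scene0"):
    P=load((k,)); b=lambda lo,hi:P[((P>lo)&(P<hi)).all(1)]
    q=b([.42,.29,.0235],[.49,.41,.031]);q=q[(abs(q[:,1]-.349)>.016)]
    r=cv2.minAreaRect((q[:,:2]*1000).astype(np.float32));print("block",len(q),r,cv2.boxPoints(r).round().tolist(),q[:,2].mean())
    # handle: sdf fit to box model
    H=b([.33,.3,.045],[.47,.4,.14])
    def f(v):
        p=Rot.from_euler("z",-v[2]).apply(H-[v[0],v[1],.005])-[-.004,0,.022]
        a=p@HD; n=p@np.array([.788,0,.616]); d=np.stack([abs(n)-.009,abs(p[:,1])-.012,abs(a-.06)-.06],1)
        return np.linalg.norm(np.maximum(d,0),axis=1)+np.minimum(d.max(1),0)
    s=least_squares(f,[.456,.35,-.05],loss="soft_l1",f_scale=.002);print("handle",s.x.round(4),np.abs(s.fun).mean().round(4))
    q=b([.38,.25,.012],[.56,.46,.0175]);
    q=q[(abs(q[:,0]-.468)>.045)|(abs(q[:,1]-.353)>.06)];q=q[(abs(q[:,0]-.468)<.065)&(abs(q[:,1]-.353)<.085)]
    r=cv2.minAreaRect((q[:,:2]*1000).astype(np.float32));print("rest",len(q),r)
E
```

```text
block 125 ((457.9189758300781, 352.16864013671875), (90.57225799560547, 33.62839889526367), 86.01985931396484) [[438.0, 308.0], [472.0, 306.0], [478.0, 396.0], [444.0, 399.0]] 0.027009530625059636
handle [ 0.4576  0.3513 -0.0737] 0.0014
rest 138 ((469.1321716308594, 355.5846252441406), (151.2463836669922, 108.6713638305664), 89.17650604248047)
block 71 ((450.1109313964844, 350.7607727050781), (94.1163330078125, 25.991064071655273), 86.68865203857422) [[434.0, 305.0], [460.0, 303.0], [466.0, 397.0], [440.0, 398.0]] 0.026926175154578673
handle [ 0.4561  0.3534 -0.0256] 0.0019
rest 147 ((467.6533203125, 355.93292236328125), (155.20465087890625, 113.84876251220703), 88.93753051757812)
```

```bash
cat >> h.py <<'E'
T=30; PI=np.pi; L=.075
S0=(.4575,.3525); SY=-.067
def st(s=""): 
    g=get_state();print(s,round(g["time"],2),"tcp",np.round(g["tcp_pos"],4),"F",np.round(g["contact_force"],1),"w",round(g["width"],4),"q",np.round(g["qpos"],2));return g
E
python3 - <<'E'
from h import *
Q=quat(SY,T,PI);G=np.array(tcp(S0,.005,SY,T,L));ax=Rot.from_quat(np.roll(Q,-1)).apply([0,0,1])
print(G,ax)
p=np.array(get_state()["tcp_pos"]);ctrl.movel((p+[0,0,.15]).tolist(),max_speed=.3);st()
ctrl.movep([.44,.1,.45],quat(SY,15,PI));st()
ctrl.movep((G-ax*.12).tolist(),Q);st()
im,d=vision.grab_frame("scene");cv2.imwrite("pics/d.png",cv2.resize(im[20:260,150:410],(650,600)))
E
```

```text
[0.41674165 0.3552349  0.06990532] [ 0.49887817 -0.03347494 -0.8660254 ]
 1.95 tcp [ 0.2444 -0.5751  0.3474] F [-1.  -1.   0.5] w 0.0856 q [ 1.27  0.44 -0.24  1.21  0.1   1.51 -0.13]
 4.46 tcp [0.4403 0.099  0.45  ] F [ 0.1  0.4 -0.3] w 0.0851 q [ 0.99 -0.11 -1.18  1.59 -0.03  1.34  1.3 ]
 6.41 tcp [0.3576 0.3587 0.1741] F [0.7 0.4 0.2] w 0.0854 q [-0.73  0.31 -0.63  2.15  0.95  0.91 -0.51]
```

View pics/d.png

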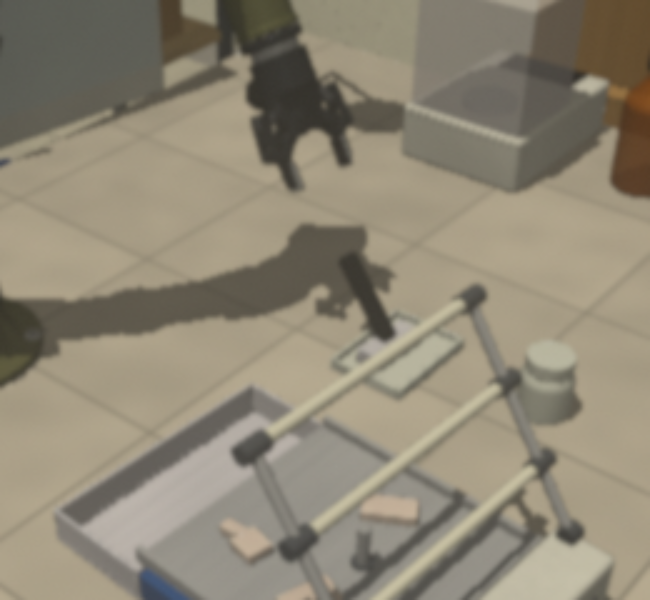

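```bash
python3 - <<'E'
from h import *
Q=quat(SY,T,PI);G=np.array(tcp(S0,.005,SY,T,L))
ctrl.movel(G.tolist(),max_speed=.15);st("at")
ctrl.close_gripper(100);st("grip")
ctrl.movel((G+[0,0,.12]).tolist(),max_speed=.2);st("lift")
QM=quat(YAW,T,PI)
ctrl.movep(tcp(mxy(-.10,-.072),.13,YAW,T,L),QM);st("pre")
for cam in("scene","top"):
    im,d=vision.grab_frame(cam);W=cloud(cam,d);np.savez(f"{cam}1.npz",d=d,im=im,W=W)
    if cam=="scene":cv2.imwrite("pics/e.png",cv2.resize(im[60:300,150:410],(650,600)))
# block pose vs expected: points of block, in expected scraper frame
    p=Rot.from_euler("z",-YAW).apply(W.reshape(-1,3)-[*mxy(-.10,-.072),.13])
    t=p[(abs(p[:,0])<.025)&(abs(p[:,1])<.055)&(p[:,2]>.012)&(p[:,2]<.032)];t=t[abs(t[:,1])>.018]
    if len(t)>10: print(cam,len(t),t.min(0).round(3),t.max(0).round(3),"topz fit",np.linalg.lstsq(np.c_[t[:,:2],np.ones(len(t))],t[:,2],rcond=None)[0].round(3))
E
```

```text
at 7.41 tcp [0.4166 0.3556 0.0704] F [-0.3  0.2  0.1] w 0.0852 q [-0.73  0.52 -0.51  2.22  1.3   0.77 -0.78]
grip 8.01 tcp [0.4166 0.3552 0.0704] F [-3.6 -1.5  6.4] w 0.0223 q [-0.73  0.52 -0.51  2.22  1.3   0.77 -0.79]
lift 8.76 tcp [0.4165 0.3544 0.1888] F [-0.2 -0.8 -2.7] w 0.0221 q [-0.62  0.32 -0.61  2.07  0.94  0.88 -0.34]
pre 10.42 tcp [ 0.515  -0.0849  0.1944] F [ 0.2  0.1 -2.2] w 0.0225 q [ 0.66  0.14 -0.58  2.28  0.24  0.23  1.39]
scene 180 [-0.021 -0.047  0.012] [0.017 0.032 0.025] topz fit [-0.046  0.008  0.02 ]
top 168 [-0.02  -0.043  0.012] [0.016 0.046 0.028] topz fit [ 0.019 -0.007  0.021]
```

View pics/e.png

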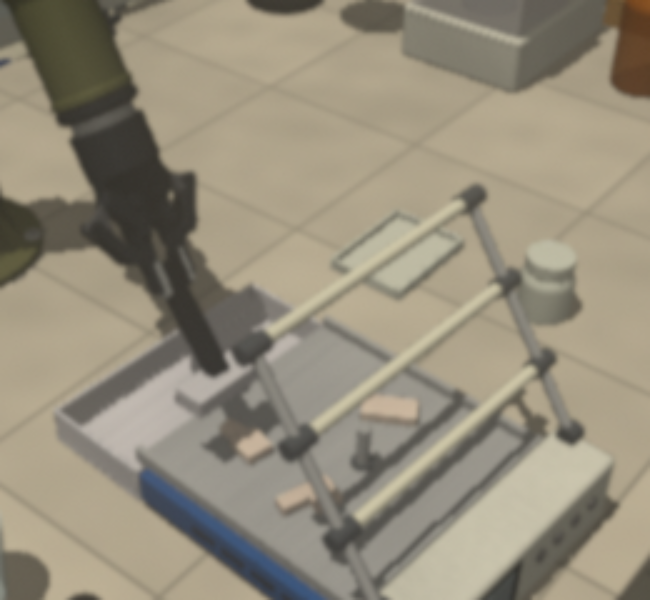

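```bash
cat >> h.py <<'E'
def go(x,y,z,v=.15): ctrl.movel(tcp(mxy(x,y),z,YAW,T,L),quat(YAW,T,PI),max_speed=v)
def lower(x,y,z0=.066,zmin=.054):
    go(x,y,z0,.1);f0=get_state()["contact_force"][2];z=z0
    while z>zmin:
        z-=.0015;go(x,y,z,.03);f=get_state()["contact_force"][2]-f0
        if f>2.5: break
    print("contact z",round(z,4),"df",round(f,2));return z
E
python3 - <<'E'
from h import *
y=-.072
go(-.10,y,.095);st("a")
go(.072,y,.095);st("in")
z=lower(.072,y);st("low")
im,d=vision.grab_frame("scene");cv2.imwrite("pics/f.png",cv2.resize(im[60:300,150:410],(650,600)))
open("z","w").write(str(z))
E
```

```text
Traceback (most recent call last):
  File "h.py", line 24, in go
    def go(x,y,z,v=.15): ctrl.movel(tcp(mxy(x,y),z,YAW,T,L),quat(YAW,T,PI),max_speed=v)
                         ~~~~~~~~~~^^^^^^^^^^^^^^^^^^^^^^^^^^^^^^^^^^^^^^^^^^^^^^^^^^^^
station.Unreachable: the arm cannot follow that straight line within its joint ranges
```

```bash
python3 - <<'E'
from h import *
for y in(-.072,.075):
  for f in(PI,0):
    for x in(.072,.03,-.02,-.06,-.1,-.134):
      for z in(.058,.095):
        j=ctrl.ik(tcp(mxy(x,y),z,YAW,T,L),quat(YAW,T,f));print(y,f>0,x,z,None if j is None else np.round(j,2))
j=ctrl.ik([.41,.35,.2],quat(-.05,T,PI));print(j)
E
```

```text
-0.072 True 0.072 0.058 [ 0.41  0.48 -0.41  2.    0.84  0.24  0.82]
-0.072 True 0.072 0.095 [ 0.43  0.43 -0.44  1.96  0.6   0.31  1.05]
-0.072 True 0.03 0.058 [ 0.44  0.44 -0.44  2.1   1.    0.2   0.65]
-0.072 True 0.03 0.095 [ 0.44  0.38 -0.42  2.05  0.59  0.25  1.05]
-0.072 True -0.02 0.058 [ 0.6   0.4  -0.63  2.22  1.34  0.24  0.31]
-0.072 True -0.02 0.095 [ 0.44  0.31 -0.39  2.17  0.55  0.19  1.08]
-0.072 True -0.06 0.058 [ 0.62  0.35 -0.63  2.31  1.51  0.2   0.13]
-0.072 True -0.06 0.095 [ 0.64  0.28 -0.63  2.25  0.87  0.21  0.76]
-0.072 True -0.1 0.058 [ 1.02  0.47 -1.22  2.39  1.57  0.49  0.03]
-0.072 True -0.1 0.095 [ 0.83  0.24 -0.83  2.34  1.03  0.21  0.6 ]
-0.072 True -0.134 0.058 [ 1.06  0.4  -1.22  2.46  1.64  0.42 -0.05]
-0.072 True -0.134 0.095 [ 1.02  0.22 -1.03  2.4   1.13  0.21  0.49]
-0.072 False 0.072 0.058 [-0.47  0.65  0.95  2.01 -1.41  0.6  -0.21]
-0.072 False 0.072 0.095 [-0.57  0.68  1.15  1.97 -1.35  0.75 -0.3 ]
-0.072 False 0.03 0.058 [-0.38  0.52  0.75  2.11 -1.4   0.42 -0.17]
-0.072 False 0.03 0.095 [-0.51  0.52  0.95  2.06 -1.26  0.54 -0.31]
-0.072 False
[... 1503 characters left out ...]
2]
0.075 False 0.03 0.095 [-0.91  0.62  1.15  2.05 -1.24  0.55 -0.61]
0.075 False -0.02 0.058 [-0.95  0.63  1.15  2.21 -1.51  0.51 -0.34]
0.075 False -0.02 0.095 [-0.99  0.54  1.15  2.16 -1.24  0.46 -0.58]
0.075 False -0.06 0.058 [-0.82  0.42  0.79  2.3  -1.51  0.18 -0.33]
0.075 False -0.06 0.095 [-1.05  0.46  1.15  2.25 -1.23  0.38 -0.59]
0.075 False -0.1 0.058 [ 0.34  0.35 -0.83  2.37  1.53  0.48  2.85]
0.075 False -0.1 0.095 [-1.13  0.38  1.15  2.33 -1.2   0.29 -0.63]
0.075 False -0.134 0.058 [ 0.38  0.32 -0.92  2.44  1.57  0.5   2.76]
0.075 False -0.134 0.095 [-1.22  0.31  1.16  2.4  -1.1   0.2  -0.74]
[-0.4634034   0.31978298 -0.82275007  2.07941285  0.96993331  0.94735704
 -0.36113658]
```

```bash
python3 - <<'E'
from h import *
y=-.072
J=np.array(ctrl.ik(tcp(mxy(-.134,y),.058,YAW,T,L),quat(YAW,T,PI)));print(J.round(2))
J[1]-=.12;ctrl.set_joints(J.tolist());st("sw")
P=lambda x,z:(tcp(mxy(x,y),z,YAW,T,L),quat(YAW,T,PI))
for x in(.072,.03,-.02,-.06,-.1,-.134,-.15):
  for z in(.058,.095):
    j=ctrl.ik(*P(x,z));print(x,z,None if j is None else np.round(j,2))
E
```

```text
[ 1.06  0.4  -1.22  2.46  1.64  0.42 -0.05]
sw 11.82 tcp [ 0.4872 -0.0943  0.1606] F [-0.   0.2 -2.8] w 0.0223 q [ 1.06  0.28 -1.22  2.46  1.64  0.42 -0.05]
0.072 0.058 [ 0.78  0.65 -1.04  1.99  1.33  0.6   0.41]
0.072 0.095 [ 0.73  0.54 -0.92  1.95  1.07  0.52  0.63]
0.03 0.058 [ 0.83  0.6  -1.07  2.1   1.39  0.57  0.32]
0.03 0.095 [ 0.8   0.49 -0.97  2.05  1.12  0.49  0.56]
-0.02 0.058 [ 0.89  0.55 -1.11  2.21  1.45  0.53  0.21]
-0.02 0.095 [ 0.88  0.43 -1.04  2.16  1.18  0.44  0.48]
-0.06 0.058 [ 0.94  0.49 -1.14  2.3   1.51  0.49  0.12]
-0.06 0.095 [ 0.96  0.38 -1.1   2.25  1.21  0.41  0.42]
-0.1 0.058 [ 0.99  0.44 -1.17  2.39  1.58  0.45  0.03]
-0.1 0.095 [ 1.05  0.33 -1.16  2.33  1.23  0.35  0.38]
-0.134 0.058 [ 1.05  0.39 -1.2   2.46  1.65  0.41 -0.06]
-0.134 0.095 [ 1.14  0.27 -1.2   2.4   1.23  0.29  0.38]
-0.15 0.058 [ 1.08  0.37 -1.22  2.5   1.69  0.39 -0.1 ]
-0.15 0.095 [ 1.18  0.24 -1.22  2.43  1.22  0.26  0.39]
```

```bash
python3 - <<'E'
from h import *
y=-.072
ctrl.movep(tcp(mxy(-.11,y),.1,YAW,T,L),quat(YAW,T,PI));st("a")
go(.072,y,.095);st("in")
z=lower(.072,y);st("low")
im,d=vision.grab_frame("scene");cv2.imwrite("pics/f.png",cv2.resize(im[60:300,150:410],(650,600)))
open("z","w").write(str(z))
E
```

```text
a 12.36 tcp [ 0.5047 -0.0857  0.1646] F [-0.7  1.  -2.9] w 0.0222 q [ 1.09  0.3  -1.18  2.35  1.18  0.34  0.43]
in 13.72 tcp [ 0.6861 -0.0969  0.1597] F [-0.  -0.1 -3.1] w 0.0224 q [ 0.81  0.6  -1.08  1.95  1.18  0.62  0.55]
contact z 0.0555 df 10.14
low 15.92 tcp [ 0.687  -0.097   0.1216] F [-6.9 -0.9  7.2] w 0.0224 q [ 0.76  0.63 -1.    2.    1.32  0.56  0.41]
```

View pics/f.png

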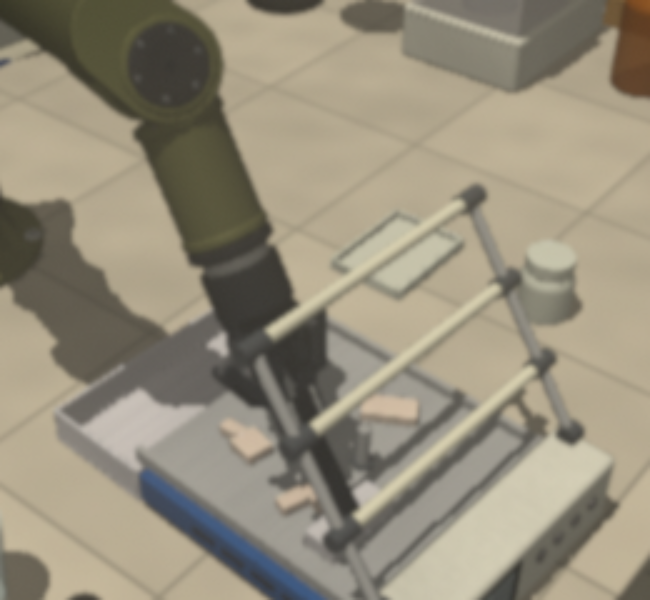

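```bash
python3 - <<'E'
from h import *
y=-.072;z=.0563
for x in(.02,-.05,-.10,-.138): go(x,y,z,.1);st(x)
ctrl.pause(.3)
im,d=vision.grab_frame("scene");cv2.imwrite("pics/g.png",cv2.resize(im[60:300,150:410],(650,600)))
E
```

```text
0.02 16.63 tcp [ 0.635  -0.0935  0.1216] F [-7.9  0.5  7.9] w 0.0225 q [ 0.8   0.56 -1.    2.12  1.38  0.5   0.3 ]
-0.05 17.48 tcp [ 0.5645 -0.0891  0.1215] F [-15.2  -0.8  18. ] w 0.0225 q [ 0.86  0.46 -1.01  2.28  1.51  0.42  0.14]
-0.1 18.13 tcp [ 0.5145 -0.0859  0.1214] F [-18.1   0.8  23.6] w 0.0224 q [ 0.92  0.4  -1.05  2.39  1.62  0.37 -0.  ]
-0.138 18.67 tcp [ 0.4767 -0.0834  0.1213] F [-20.4   0.3  29. ] w 0.0224 q [ 0.99  0.35 -1.1   2.48  1.72  0.34 -0.12]
```

View pics/g.png

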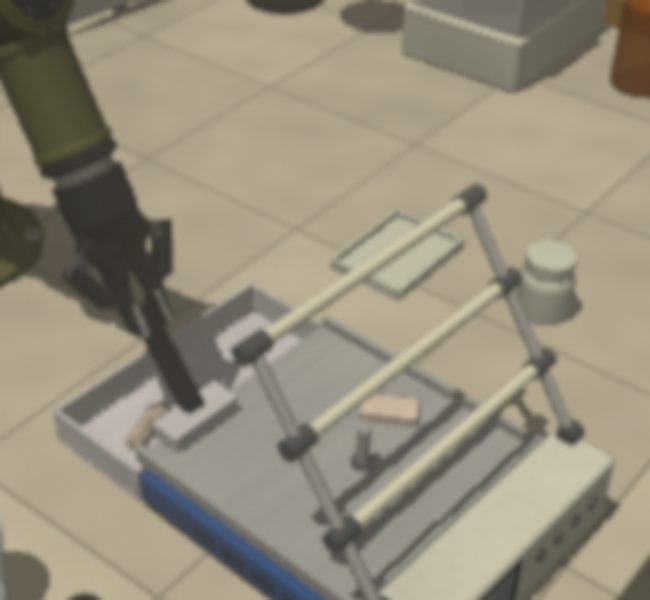

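```bash
python3 - <<'E'
from h import *
go(-.138,-.072,.1,.15);st("up")
im,d=vision.grab_frame("top");W=cloud("top",d)
m=(abs(W[...,0]-.45)<.075)&(W[...,2]<.045)
cv2.imwrite("pics/t1.png",cv2.resize(im[140:280,190:330],(600,600),interpolation=cv2.INTER_CUBIC))
y=.077
P=lambda x,z:(tcp(mxy(x,y),z,YAW,T,L),quat(YAW,T,PI))
go(-.12,y,.1);st("A")
for x in(.062,0,-.06,-.1,-.138):
  for z in(.058,.095):
    j=ctrl.ik(*P(x,z));print(x,z,None if j is None else np.round(j,2))
E
```

```text
up 19.74 tcp [ 0.4771 -0.0839  0.1645] F [-0.3  0.3 -3.1] w 0.0222 q [ 1.12  0.23 -1.15  2.4   1.1   0.24  0.51]
A 20.94 tcp [0.5044 0.0632 0.1645] F [-0.3 -0.9 -2.6] w 0.0226 q [ 0.55  0.27 -1.08  2.35  1.25  0.51 -0.04]
0.062 0.058 [ 0.44  0.61 -0.96  2.    1.36  0.68  0.11]
0.062 0.095 [ 0.49  0.57 -1.03  1.96  1.25  0.72  0.23]
0 0.058 [ 0.44  0.52 -0.95  2.15  1.42  0.62 -0.04]
0 0.095 [ 0.51  0.48 -1.03  2.1   1.26  0.65  0.12]
-0.06 0.058 [ 0.43  0.44 -0.96  2.28  1.48  0.58 -0.19]
-0.06 0.095 [ 0.52  0.38 -1.05  2.23  1.28  0.59  0.02]
-0.1 0.058 [ 0.43  0.39 -0.97  2.37  1.52  0.56 -0.3 ]
-0.1 0.095 [ 0.53  0.31 -1.06  2.31  1.29  0.54 -0.05]
-0.138 0.058 [ 0.42  0.33 -0.99  2.45  1.56  0.54 -0.39]
-0.138 0.095 [ 0.54  0.25 -1.08  2.39  1.29  0.5  -0.1 ]
```

View pics/t1.png

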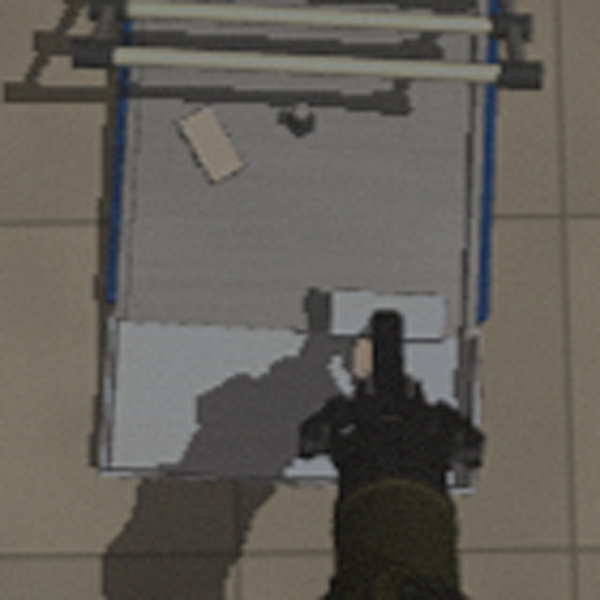

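```bash
python3 - <<'E'
from h import *
y=.077
go(.062,y,.095);st("in")
z=lower(.062,y,.064,.0545)+.0015
for x in(.0,-.06,-.10,-.138): go(x,y,z,.1);st(x)
ctrl.pause(.2)
go(-.138,y,.13,.15);st("up")
go(-.138,.2,.15,.2);st("side")
for cam in("top","scene"):
    im,d=vision.grab_frame(cam)
    a=im[140:280,190:330] if cam=="top" else im[60:300,150:390]
    cv2.imwrite(f"pics/{cam}2.png",cv2.resize(a,(400,400),interpolation=cv2.INTER_CUBIC))
cv2.imwrite("pics/h.png",np.hstack([cv2.imread("pics/top2.png"),cv2.imread("pics/scene2.png")]))
E
```

```text
in 22.31 tcp [0.6856 0.0525 0.1598] F [ 0.3 -0.3 -3.3] w 0.0222 q [ 0.48  0.56 -1.    1.96  1.23  0.7   0.24]
contact z 0.0565 df 3.87
0.0 24.78 tcp [0.6251 0.0562 0.1231] F [ 0.1 -0.1 -2.7] w 0.0226 q [ 0.44  0.53 -0.96  2.15  1.42  0.62 -0.04]
-0.06 25.53 tcp [0.5653 0.0601 0.1231] F [-0.4 -1.1 -3.1] w 0.0222 q [ 0.45  0.45 -0.98  2.28  1.48  0.59 -0.19]
-0.1 26.08 tcp [0.5254 0.0627 0.1232] F [ 0.6 -0.1 -3.6] w 0.0224 q [ 0.45  0.4  -1.01  2.37  1.52  0.58 -0.29]
-0.138 26.62 tcp [0.4876 0.0652 0.1232] F [ 0.9 -0.1 -2.6] w 0.0222 q [ 0.45  0.35 -1.04  2.45  1.55  0.56 -0.39]
up 27.48 tcp [0.4866 0.0643 0.1946] F [ 0.2  0.3 -3.2] w 0.0222 q [ 0.67  0.16 -1.14  2.33  1.    0.47  0.21]
side 28.26 tcp [0.494  0.1869 0.2137] F [-0.  -0.7 -3. ] w 0.0228 q [ 0.28  0.26 -1.16  2.18  1.01  0.78 -0.05]
```

View pics/h.png

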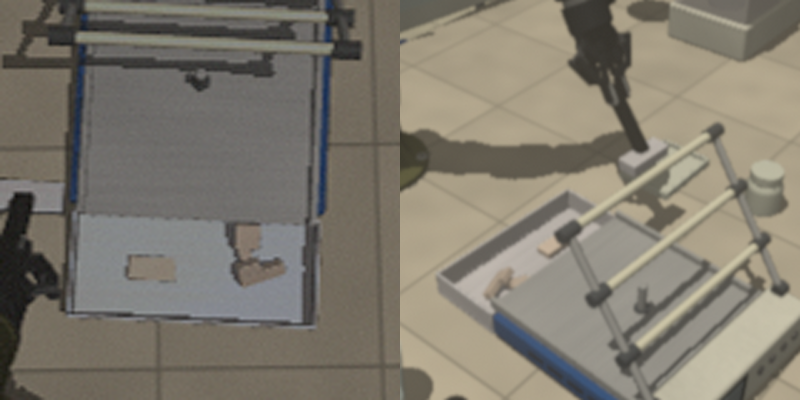

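```bash
python3 - <<'E'
from h import *
Q=quat(SY,T,PI);P=lambda z:tcp(S0,z,SY,T,L)
ctrl.movep(P(.12),Q);st("over")
ctrl.movel(P(.02),Q,max_speed=.15);f0=get_state()["contact_force"][2];z=.02
ctrl.movel(P(.011),Q,max_speed=.05);z=.011
while z>.003:
    z-=.001;ctrl.movel(P(z),Q,max_speed=.03);f=get_state()["contact_force"][2]-f0
    if f>2.5:break
print(z,f);st("down")
ctrl.ungrasp();st("open")
ax=Rot.from_quat(np.roll(Q,-1)).apply([0,0,1])
ctrl.movel((np.array(P(z))-ax*.13).tolist(),Q,max_speed=.12);st("back")
ctrl.pause(.3)
im,d=vision.grab_frame("scene");im2,d2=vision.grab_frame("top")
W=cloud("top",d2).reshape(-1,3)
q=W[((W>[.42,.29,.0235])&(W<[.49,.41,.031])).all(1)];q=q[abs(q[:,1]-.349)>.016]
print(cv2.minAreaRect((q[:,:2]*1000).astype(np.float32)),q[:,2].mean())
cv2.imwrite("pics/i.png",cv2.resize(im[20:320,80:420],(680,600)))
E
```

```text
over 29.13 tcp [0.417  0.3546 0.1846] F [ 0.4 -0.7 -3.3] w 0.0226 q [-0.31  0.45 -1.09  2.08  1.09  1.1  -0.5 ]
0.004999999999999997 9.378511719170495
down 31.78 tcp [0.4167 0.3553 0.0704] F [-3.4 -2.3  6. ] w 0.0225 q [-0.45  0.64 -0.97  2.22  1.37  1.06 -0.85]
open 32.42 tcp [0.4168 0.3553 0.0699] F [ 0.2  0.  -0.6] w 0.085 q [-0.45  0.64 -0.97  2.22  1.37  1.06 -0.85]
back 33.65 tcp [0.3521 0.3591 0.1819] F [ 0.4  0.2 -0.1] w 0.0852 q [-0.42  0.41 -1.12  2.14  1.04  1.13 -0.63]
((456.85748291015625, 352.73486328125), (89.13729858398438, 34.16604995727539), 84.44205474853516) 0.027027343438005298
```

View pics/i.png

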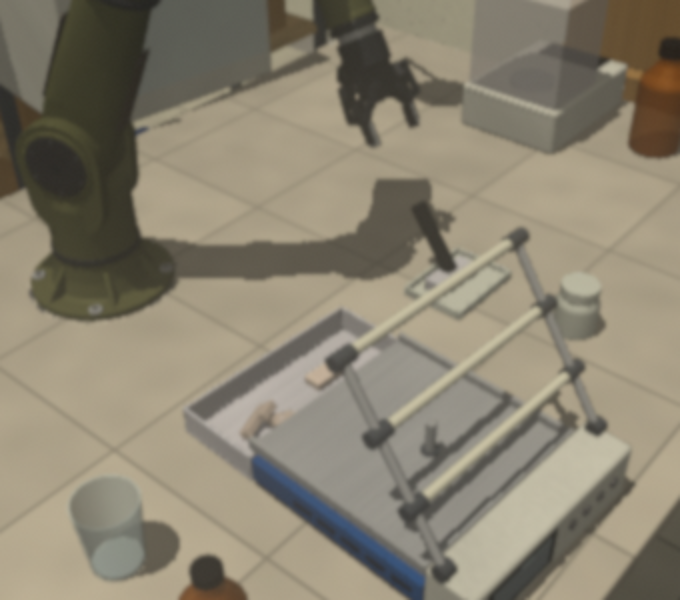

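The picture shows the scraper upright in its rest (435,240), the plate empty, the chips in the tray (260–330, 375–420), the bystanders in place and the gripper clear.

```bash
python3 -c "
from h import *
print(ticket.close_job())"
```

```text
the job is handed in; nothing more can be done
None
```

The job is handed in: all three chips are in the catch tray, the scraper stands upright in its rest, and nothing else was visibly disturbed, at about 34 s on the robot clock.

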